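Open the serving-boat magazine and hold its sprung follower back for refilling

TASK

Get the boat magazine ready for a colleague to refill: swing its hinged cover up and over, gently, until it rests on its open stop, then take the grip block of the sprung pull rod between the fingers, draw the rod out until its pointer stands right over the ridge of the length mark, and finish still holding it there against the spring. Leave the cover open and the loose boats and the sauce bottle where they are.

Things in the scene. Friction and masses are not known exactly. Their poses are not given: they have to be found in the camera images.
- magazine: Fixed steel box for wooden boats, 100 (x) x 180 (y) x 100 mm high; yaw within 0.3 rad. Origin: centre of underside, on the table. y along the box, z up, x away from the robot to the hinge side. The pull rod leaves the -y end at x = 0, 60 mm up, through a 22 mm tube ending at y = -125 mm. Below it a rail, 40 wide, 12 high, runs to y = -290. Chute 70 x 60, 21 mm high, at the +y end.
- cover (a joint): Angle of the box's cover (rad): 0 shut, 1.75 its open stop (10 degrees past upright); starts at 0 to 0.3. Aluminium sheet 3 x 104 x 180 mm, 0.3 kg, hinged on the far (+x) top edge. A stiff friction hinge (2 to 5 N at the bar) keeps it where it is left. Gently means under 2 rad/s, and under 1 rad/s over the last 0.2 rad to the stop.
- cover_bar (a point): Middle of the cover's handle bar: round, 10 mm thick, 100 mm long, along the magazine's y, held 50 mm in front of the box's front edge by an arm at each end (about 45 mm free between bar and cover). Shut: x = -100, z = 100 mm of the magazine. It swings on a 150 mm radius about the hinge; it can be straddled and pinched from above at all angles.
- cover_hinge (a point): Point on the cover's hinge axis, fixed: x = +50 mm, y = 0, z = 100 mm of the magazine. The axis runs along the magazine's y; the opening cover lifts the bar up and then towards +x.
- pull (a joint): How far the pull rod is drawn out (m): 0 at rest, end stop at 0.100. Drawing out moves it along the magazine's -y. A spring pulls it back: about 3 N at rest plus 0.09 N per mm (8 to 10 N at the mark); let go, it runs home.
- pull_grip (a point): Point in the upright grip block on the rod's outer end, 105 mm above the table. Block: 22 mm (magazine x) by 24 mm (y), from 50 to 118 mm above the table, so its top is 13 mm above this point. At rest x = 0, y = -155 mm of the magazine. Straight below this point a thin pointer blade reaches down to 27 mm above the table.
- mark: The length mark: a steel saddle over the rail, 84 mm (x) by 14 mm (y), with a 3 mm wide ridge across its middle, 23 mm high. Origin: on the table below the ridge's middle; axes parallel to the magazine's. Fixed, but set 45 to 75 mm beyond the block's rest position, elsewhere each time. The pointer is over the ridge when pull_grip is at y = 0 of this frame.
- boat_a: Loose wooden serving boat, 150 x 80 x 30 mm, beyond the rail. Origin: centre of its underside. Leave alone.
- boat_b: Loose wooden serving boat like the other, beyond the chute end. Origin: centre of its underside. Leave alone.
- sauce_bottle: Sauce bottle, 60 mm in diameter, 170 mm high, 0.4 kg, standing upright beyond the magazine. Origin: centre of its underside. Leave alone.
Things that resemble listed ones, but are neither listed nor needed, are in the scene too. Of the things that look like the mark, the largest one is meant.

How it is judged:
On the way, in this order (a step that is already met when the one before it is completed fails the run):
1. the cover rests open on its stop, the rod still at home (value of joint cover above 1.65 rad and value of joint pull below 0.01 m), for 0.2 s.
2. the rod is drawn out to the mark, held by the fingers (y of pull_grip in the frame of mark between -0.005 and 0.005 m and contact force between the fingers and pull above 2 N), for 0.3 s.
At the end, for the whole second after the job is handed in: The cover is open on its stop (above 1.65 rad of 1.75) and the fingers hold the grip block (more than 2 N) with its pointer within 5 mm of the ridge of the length mark, along the rail, through the last second (all of step 2 and value of joint cover above 1.65 rad); the arm keeps its last pose, push and grip.
It fails at once if the cover is flung (faster than 2 rad/s, or faster than 1 rad/s over the last 0.2 rad before its stop) (velocity of joint cover above 2 rad/s or (value of joint cover above 1.55 rad and velocity of joint cover above 1 rad/s)).
It fails at once if the first boat is displaced by more than 30 mm or tipped (distance of boat_a from where it was at the start of the episode above 0.03 m or angle between boat_a's own z axis and vertical above 0.5 rad).
It fails at once if the second boat is displaced by more than 30 mm or tipped (distance of boat_b from where it was at the start of the episode above 0.03 m or angle between boat_b's own z axis and vertical above 0.5 rad).
It fails at once if the sauce bottle is displaced by more than 30 mm or tipped (distance of sauce_bottle from where it was at the start of the episode above 0.03 m or angle between sauce_bottle's own z axis and vertical above 0.5 rad).
It also fails if it takes over 56 s, if anything falls off the work surface, if the arm or the gripper's body presses on something with over 40 N, if the wrist force passes 120 N, or if a joint passes its speed limit or range.

ROBOT

A 7-joint arm with a two-finger parallel gripper is mounted at the origin on the work surface. World frame = base frame: x ahead of the robot, y to its left, z up, the work surface at z = 0. Lengths are in m, angles in rad, forces in N, time in s.
With the tool pointing down it reaches from about 0.35 to 0.9 m from the base axis. Payload 8.1 kg.
Tool frame: the origin (TCP) lies at the centre of the arm's flange, where the gripper is bolted on; the fingertips stand 178 mm ahead of it and the grasp point (between the pads) lies 159 mm ahead of it; z points along the fingers, y is the line along which they close (so a half turn about z gives the same grasp; the last joint's range is limited). The gripper opens to 92 mm and grips with 3 to 60 N. Pads are 19 mm wide; open, the fingers measure 130 mm over their backs; the gripper's body (75 mm by 190 mm) begins 47 mm behind the grasp point.
Start: joints at [1.195, 0.434, 0.025, 1.573, -0.012, 1.134, -0.075], TCP at [0.168, -0.602, 0.405] pointing down, gripper open.
Joint ranges: [-2.62, 2.62], [-0.44, 2.09], [-1.27, 1.32], [0.08, 2.57], [-1.32, 4.46], [0.12, 2], [-2.74, 2.74]. Speed limits (rad/s): [2.22, 2.22, 3.01, 3.01, 3.14, 3.14, 3.14].

INTERFACE

Orientations are given as a rotation vector (axis times angle).
In Python, from cell import arm gives the robot as it stands. The module is installed in compiled form; this text tells all that it offers.
- The arm moves only by the shell command python3 -m inch 'ROWS' [FORCE]. ROWS is text: rows parted by semicolons, each of 5 numbers parted by spaces: the shift along the tool's x, y, z in m, then the turn about the tool's z in rad, then the finger opening in m, from 0 to 0.0918. In form: x y z roll fingers; .... A call has 1 to 5 rows; each row is the pose to reach, as a shift and turn from the pose commanded when the call began, along the tool's axes at that moment; what a row does not reach only later rows make up. A row lasts 1/10 s, in which the tool goes at most 50 mm and 8.59 degrees, less where a joint would pass 70% of its speed; a pose out of reach is approached as far as the arm can. A call with a gripper value outside its range is refused whole. The fingers move at their own pace and stop on an object; FORCE is the grip in N (left out, the last holds). Time passes only in rows, so rows that repeat a pose let the fingers close. It gives the time, the measured TCP pose, the force, the opening and the grip force at its end, in the units of the state.
- arm.observe(): the state, without advancing time (a new reading comes with each control period).
- arm.get_image(name): name is "side" or "top"; returns the picture (420x560x3 uint8, red, green, blue); there is no depth.
- arm.get_calibration(name): a dict with "intrinsics" (3x3 intrinsics, pixels), "pose" (4x4, takes a point from camera to world coordinates). Camera axes: x right, y up, looking along -z (the intrinsics and any distortion apply to the point x, -y, -z); pixel columns grow to the right and rows downward; lengths in m; the calibration is good to about 2 mm. A picture is of the moment at which its call begins. get_calibration takes no time and is no camera call.
- arm.sign_off(): hands the job in; it is judged then, once.
Trained networks look in the newest picture that a camera, given by its name, has taken for a name from the list of things; names that differ only in an ending like _2 or _b are one class to them, and where a whole thing is asked for, a point or a joint stands for the part that bears it (a point fixed in the world has none). Each returns a list of dicts, best first, with "conf" (0 to 1); they miss things now and then, are a little off and sometimes report something else, mostly with a low value. They report only what shows in the picture. A call takes as long as a camera call. They do not tell look-alikes from the thing itself.
- arm.look_for(camera, query): "point" ([row, column] in pixels, amid what is visible of it).
- arm.silhouettes(camera, query): "region" (420x560 bool, what is visible of it) and "point" ([row, column] in pixels, amid what is visible of it).
- arm.place_of(camera, query): "point" ([row, column] in pixels: a listed point, or the origin of a listed thing).
The state is a dict: "clock": time; "joints": joint angles; "dq": joint speeds; "joint_efforts": joint torques, N m; "position": TCP position; "ee_rot": TCP orientation; "force": force on the tool from outside, world axes, zero at the start; "ft_torque": the same for the moment, N m; "width": opening from 0.0 (shut) to 1.0 (fully open); "gripper_force": force on a finger pad.
Only numpy, scipy, OpenCV 4.12 (cv2) and the standard library are available. Lean on these libraries where they do the work, as an engineer would, in place of code of your own. Each camera call takes 0.05 s, during which the arm holds its last target. There are 200 camera calls.

## Working session

There is one attempt and no reset: what is moved stays moved. The work goes in short steps, Python scripts to look and compute and a shell command to move; the robot and the scene stay as the last step left them, time stands still between calls to the robot, and variables do not carry over. Pictures are saved under pics/ and viewed, at most 10 in all, crops included, and the job is handed in when it is done.

```bash
mkdir -p pics; cat > h.py <<'E'
import numpy as np, cv2
from cell import arm
from scipy.spatial.transform import Rotation as R
def ray(cam,p):
    c=arm.get_calibration(cam);K=np.array(c["intrinsics"]);T=np.array(c["pose"])
    d=np.linalg.inv(K)@[p[1],p[0],1]; d=T[:3,:3]@[d[0],-d[1],-d[2]]
    return T[:3,3],d/np.linalg.norm(d)
def atz(cam,p,z):
    o,d=ray(cam,p); return o+d*(z-o[2])/d[2]
def tri(p1,p2):
    o1,d1=ray("top",p1);o2,d2=ray("side",p2)
    s=np.linalg.lstsq(np.c_[d1,-d2],o2-o1,rcond=None)[0]
    a=o1+d1*s[0];b=o2+d2*s[1]; return (a+b)/2,np.linalg.norm(a-b)
def proj(cam,X):
    c=arm.get_calibration(cam);K=np.array(c["intrinsics"]);T=np.array(c["pose"])
    q=T[:3,:3].T@(np.array(X)-T[:3,3]); q=K@[q[0],-q[1],-q[2]]; return (q[1]/q[2],q[0]/q[2])
E
python3 - <<'E'
from h import *
s=arm.observe();print({k:np.round(v,3) for k,v in s.items()})
for c in("top","side"):
    cv2.imwrite(f"pics/{c}0.png",arm.get_image(c)[:,:,::-1])
    K=arm.get_calibration(c);print(c,np.round(K["intrinsics"],1).tolist(),np.round(K["pose"],3).tolist(),K.keys())
    for n in["magazine","cover_bar","cover_hinge","pull_grip","mark","boat_a","sauce_bottle"]:
        print(n,[(round(r["conf"],2),np.round(r["point"]).tolist()) for r in arm.place_of(c,n)])
E
```

```text
{'clock': np.float64(0.0), 'joints': array([ 1.195,  0.435,  0.025,  1.574, -0.012,  1.134, -0.075]), 'dq': array([-0.001, -0.   , -0.001, -0.001, -0.   ,  0.002, -0.002]), 'joint_efforts': array([-1.0000e-03, -6.6785e+01,  9.8500e-01, -3.1446e+01, -6.0000e-02,
        4.3000e-02,  0.0000e+00]), 'position': array([ 0.168, -0.602,  0.404]), 'ee_rot': array([-3.111e+00, -4.270e-01,  1.000e-03]), 'force': array([-0.265,  0.351,  0.118]), 'ft_torque': array([0.008, 0.067, 0.086]), 'gripper_force': np.float64(0.0), 'width': np.float64(1.001)}
top [[538.1, 0.0, 280.1], [0.0, 538.1, 214.8], [0.0, 0.0, 1.0]] [[-0.0, 0.995, -0.098, 0.469], [-1.0, -0.002, -0.023, 0.095], [-0.023, 0.098, 0.995, 1.443], [0.0, 0.0, 0.0, 1.0]] dict_keys(['intrinsics', 'pose'])
magazine [(0.72, [244.0, 280.0])]
cover_bar [(0.72, [281.0, 269.0])]
cover_hinge [(0.96, [220.0, 285.0])]
pull_grip [(0.62, [256.0, 342.0])]
mark [(0.71, [262.0, 365.0]), (0.67, [287.0, 411.0]), (0.61, [255.0, 342.0]), (0.57, [310.0, 373.0])]
boat_a [(0.77, [196.0, 366.0]), (0.56, [230.0, 173.0])]
sauce_bottle [(0.57, [170.0, 278.0])]
side [[444.0, 0.0, 278.1], [0.0, 444.0, 207.8], [0.0, 0.0, 1.0]] [[0.94, 0.176, -0.293, 0.29], [-0.342, 0.496, -0.798, -0.632], [0.005, 0.851, 0.526, 0.611], [0.0, 0.0, 0.0, 1.0]] dict_keys(['intrinsics', 'pose'])
magazine [(0.96, [251.0, 261.0])]
cover_bar [(0.64, [214.0, 214.0]), (0.25, [314.0, 361.0])]
cover_hinge [(0.85, [214.0, 288.0]), (0.49, [259.0, 270.0]), (0.15, [232.0, 336.0])]
pull_grip [(0.92, [259.0, 272.0])]
mark [(0.98, [329.0, 274.0]), (0.67, [401.0, 264.0]), (0.59, [354.0, 214.0])]
boat_a [(0.77, [191.0, 244.0]), (0.65, [311.0, 364.0])]
sauce_bottle [(0.87, [234.0, 340.0])]
```

View pics/top0.png

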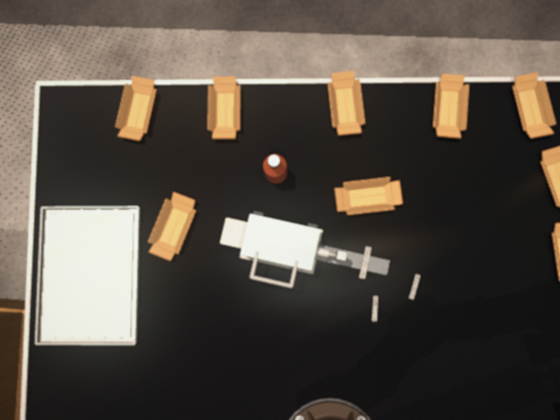

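View pics/side0.png

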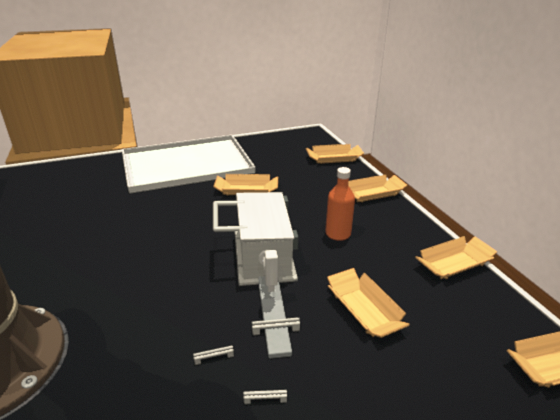

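The side view shows three saddle-like marks: side (326,275) with top (262,365) on the rail, side (354,214) with top (308,375), and side (397,265) with top (287,413). Only the first straddles the rail, and it is the longest, so it fits the description. I'll confirm that in a crop while measuring.

```bash
python3 - <<'E'
from h import *
im=arm.get_image("side")[:,:,::-1]
arm.get_image("top")
cv2.imwrite("pics/crop1.png",cv2.resize(im[185:415,185:385],None,fx=2.6,fy=2.6,interpolation=cv2.INTER_CUBIC))
P={n:tri(a,b) for n,a,b in[("bar",(281,269),(214,214)),("hinge",(220,285),(214,288)),("grip",(256,342),(259,272)),("mark",(262,365),(329,274)),("mag",(244,280),(251,261))]}
for n,(p,e) in P.items(): print(n,np.round(p,4),round(e,4))
# sizes of marks
for c in("top","side"):
  for r in arm.silhouettes(c,"mark"):
    m=r["region"];ys,xs=np.nonzero(m)
    if len(xs)<5: continue
    b=cv2.boxPoints(cv2.minAreaRect(np.c_[xs,ys].astype(np.float32)))
    w=np.array([atz(c,(q[1],q[0]),.02)[:2] for q in b])
    print(c,round(r["conf"],2),np.round(r["point"]),"lens",np.round([np.linalg.norm(w[0]-w[1]),np.linalg.norm(w[1]-w[2])],3),"ctr",w.mean(0).round(4))
# yaw fits
g=atz("top",(256,342),.105);mk=atz("top",(262,365),.0);
print(g,mk,atz("side",(259,272),.105),atz("side",(329,274),0), atz("side",(214,288),.1),atz("top",(220,285),.1))
E
```

```text
bar [0.4353 0.1524 0.1087] 0.002
hinge [0.5869 0.1131 0.1001] 0.002
grip [ 0.4987 -0.0285  0.1066] 0.0022
mark [ 0.4817 -0.0979  0.0029] 0.0047
mag [0.5302 0.1279 0.0048] 0.0035
top 0.57 [264. 365.] lens [0.081 0.016] ctr [ 0.4836 -0.0963]
top 0.49 [308. 373.] lens [0.062 0.011] ctr [ 0.3645 -0.1193]
top 0.47 [290. 414.] lens [0.063 0.012] ctr [ 0.4221 -0.2233]
side 0.88 [324. 275.] lens [0.085 0.029] ctr [ 0.4808 -0.1045]
side 0.75 [348. 212.] lens [0.066 0.023] ctr [ 0.3625 -0.1295]
[ 0.49768712 -0.02833982  0.105     ] [ 0.4839722  -0.09892363  0.        ] [ 0.50049695 -0.02685645  0.105     ] [ 0.4802919  -0.09477589  0.        ] [0.58592187 0.11335373 0.1       ] [0.58787439 0.11273017 0.1       ]
```

View pics/crop1.png

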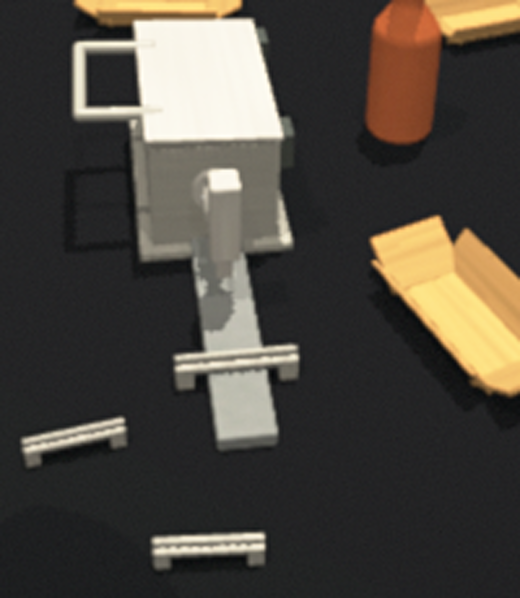

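The crop confirms it: the saddle on the rail (side (326,275)) is about 82 mm long and the other two about 63 mm, so it is the mark. The magazine yaw is about -0.246 rad and the cover is nearly shut.

```bash
cat >> h.py <<'E'
MAG=np.array([.5357,.125,0]);YAW=-.246
EX=np.array([np.cos(YAW),np.sin(YAW),0]);EY=np.array([-np.sin(YAW),np.cos(YAW),0])
def go(*pts,yaw=YAW):
    "tool shifts to bring the GRASP point to each world point; roll to close along magazine x"
    s=arm.observe();M=R.from_rotvec(s["ee_rot"]).as_matrix();g=s["position"]+.159*M[:,2]
    w=M.T@[np.cos(yaw),np.sin(yaw),0];r=np.arctan2(-w[0],w[1])
    r=(r+np.pi/2)%np.pi-np.pi/2
    print("grasp",g.round(4),"tilt",np.round(M[2,2],4),"roll",round(r,3),"t",round(float(s["clock"]),2),"F",np.round(s["force"],1),"w",round(float(s["width"])*.0918,4),"gf",round(float(s["gripper_force"]),1))
    for p in pts: print(np.round(M.T@(np.array(p)-g),4))
E
python3 -c "
from h import *
go((.42,-.3,.27),(.438,.15,.2))
print(tri((170,278),(234,340)))"
```

```text
grasp [ 0.1684 -0.6019  0.2457] tilt -1.0 roll -1.052 t 1.0 F [-0.   0.1 -0.5] w 0.0919 gf 0.0
[ 0.3236 -0.223  -0.0243]
[ 0.4622 -0.6515  0.0457]
(array([7.31193969e-01, 1.33820480e-01, 2.07624017e-04]), np.float64(0.004300065049131143))
```

```bash
python3 -m inch '0.32 -0.22 -0.02 -0.7 0.04;0.32 -0.22 -0.02 -0.7 0.04;0.32 -0.22 -0.02 -0.7 0.04;0.32 -0.22 -0.02 -0.7 0.04;0.32 -0.22 -0.02 -0.7 0.04'; python3 -c "
from h import *
go((.42,-.3,.27),(.44,-.05,.25),(.438,.15,.2))"
```

```text
clock: 1.5
position: [0.3293, -0.4086, 0.418]
ee_rot: [2.772, 1.476, 0.0]
force: [0.9, -1.2, 0.1]
width: 0.618
gripper_force: 0.0
grasp [ 0.3294 -0.4087  0.259 ] tilt -1.0 roll -0.346 t 1.5 F [ 0.9 -1.2  0.1] w 0.0567 gf 0.0
[ 0.1408  0.0145 -0.0111]
[ 0.3593 -0.1085  0.0088]
[ 0.5241 -0.2219  0.0586]
```

```bash
python3 -m inch '0.36 -0.11 0.01 -0.34 0.04;0.36 -0.11 0.01 -0.34 0.04;0.36 -0.11 0.01 -0.34 0.04;0.36 -0.11 0.01 -0.34 0.04;0.36 -0.11 0.01 -0.34 0.04'; python3 -c "
from h import *
go((.438,.15,.2))"
```

```text
clock: 2.0
position: [0.4027, -0.1697, 0.4112]
ee_rot: [2.488, 1.916, 0.0]
force: [1.0, 0.7, -0.1]
width: 0.439
gripper_force: 0.0
grasp [ 0.4029 -0.1699  0.2522] tilt -1.0 roll -0.012 t 2.0 F [ 1.   0.7 -0.1] w 0.0403 gf 0.0
[ 0.3182 -0.0478  0.052 ]
```

```bash
python3 -m inch '0.318 -0.048 0.05 -0.01 0.04;0.318 -0.048 0.05 -0.01 0.04;0.318 -0.048 0.05 -0.01 0.04;0.318 -0.048 0.05 -0.01 0.04;0.318 -0.048 0.05 -0.01 0.04'; python3 -m inch '0.07 -0.01 0.01 0 0.04;0.07 -0.01 0.01 0 0.04;0.07 -0.01 0.01 0 0.04'; python3 - <<'E'
from h import *
go((.438,.15,.109))
ims=[arm.get_image(c)[:,:,::-1] for c in("top","side")]
for c in("top","side"): print(c,[(round(r["conf"],2),np.round(r["point"],1).tolist()) for r in arm.place_of(c,"cover_bar")],[np.round(proj(c,p),1) for p in((.438,.15,.109),)])
cr=[cv2.resize(ims[0][190:330,190:330],(400,400),interpolation=2),cv2.resize(ims[1][130:270,150:290],(400,400),interpolation=2)]
cv2.imwrite("pics/c2.png",np.hstack(cr))
E
```

```text
clock: 2.5
position: [0.4292, 0.0758, 0.3726]
ee_rot: [2.479, 1.928, 0.001]
force: [1.6, 0.3, 0.5]
width: 0.436
gripper_force: 0.0
clock: 2.8
position: [0.4365, 0.1479, 0.3624]
ee_rot: [-2.472, -1.936, -0.002]
force: [-0.5, -0.7, 0.4]
width: 0.435
gripper_force: 0.0
grasp [0.4365 0.1482 0.2034] tilt -1.0 roll 0.004 t 2.8 F [-0.5 -0.7  0.4] w 0.04 gf 0.0
[0.0019 0.0011 0.0945]
top [] [array([280.3, 269.9])]
side [(0.95, [213.3, 215.2])] [array([214.2, 216. ])]
```

View pics/c2.png

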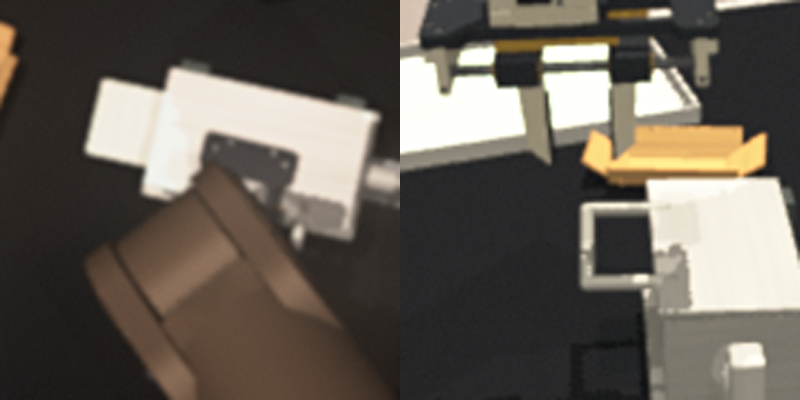

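The side crop shows the fingers (about full-image (175,200) to (175,225)) above the bar (214,216), aligned. The bar still matches the model to 1 px, so I descend and pinch it.

```bash
python3 -m inch '0.002 0.001 0.03 0 0.04;0.002 0.001 0.055 0 0.04;0.002 0.001 0.075 0 0.04;0.002 0.001 0.093 0 0.04;0.002 0.001 0.093 0 0.04'; python3 -c "
from h import *
go()"
```

```text
clock: 3.5
position: [0.4378, 0.1441, 0.268]
ee_rot: [-2.481, -1.926, 0.006]
force: [0.2, 0.2, -0.2]
width: 0.437
gripper_force: 0.0
grasp [0.4373 0.1438 0.109 ] tilt -1.0 roll -0.004 t 3.5 F [ 0.2  0.2 -0.2] w 0.0401 gf 0.0
```

```bash
python3 -m inch '0 0 0 0 0.004;0 0 0 0 0.004;0 0 0 0 0.004;0 0 0 0 0.004;0 0 0 0 0.004' 15; python3 -c "
from h import *
go()
arm.get_image('side');print(arm.place_of('side','cover_bar'))
for t in np.arange(.06,1.8,.15): print(round(t,2), np.round(.15*(np.cos(.06)-np.cos(t)),4), np.round(.15*(np.sin(t)-np.sin(.06)),4))"
```

```text
clock: 4.0
position: [0.4353, 0.147, 0.2692]
ee_rot: [-2.474, -1.93, 0.007]
force: [-14.4, 6.0, 2.6]
width: 0.103
gripper_force: 14.9
grasp [0.4344 0.147  0.1102] tilt -1.0 roll 0.0 t 4.0 F [-14.4   6.    2.6] w 0.0095 gf 14.9
[{'point': [216.6, 217.2], 'conf': 0.65}]
0.06 0.0 0.0
0.21 0.003 0.0223
0.36 0.0093 0.0438
0.51 0.0188 0.0642
0.66 0.0312 0.083
0.81 0.0463 0.0996
0.96 0.0637 0.1139
1.11 0.083 0.1254
1.26 0.1039 0.1338
1.41 0.1257 0.1391
1.56 0.1481 0.141
1.71 0.1705 0.1396
```

```bash
python3 -m inch '0 -0.002 -0.011 0 0.004;0 0 -0.022 0 0.004;0 0.003 -0.033 0 0.004;0 0.0065 -0.044 0 0.004;0 0.011 -0.054 0 0.004' 20; python3 -c "
from h import *
go()"
```

```text
clock: 4.6
position: [0.4472, 0.1441, 0.3244]
ee_rot: [-2.476, -1.93, 0.004]
force: [-9.4, 5.6, -0.2]
width: 0.1
gripper_force: 20.0
grasp [0.4467 0.1442 0.1654] tilt -1.0 roll -0.001 t 4.6 F [-9.4  5.6 -0.2] w 0.0092 gf 20.0
```

```bash
python3 -m inch '0 0.0035 -0.01 0 0.004;0 0.009 -0.0195 0 0.004;0 0.0155 -0.029 0 0.004;0 0.023 -0.0375 0 0.004;0 0.0305 -0.0455 0 0.004'; python3 -c "
from h import *
go()"
```

```text
clock: 5.1
position: [0.4767, 0.1373, 0.3705]
ee_rot: [-2.475, -1.93, 0.003]
force: [-12.3, 6.0, 7.0]
width: 0.098
gripper_force: 20.0
grasp [0.4761 0.1375 0.2115] tilt -1.0 roll 0.0 t 5.1 F [-12.3   6.    7. ] w 0.009 gf 20.0
```

```bash
python3 -m inch '0 0.0065 -0.0085 0 0.004;0 0.015 -0.0155 0 0.004;0 0.024 -0.022 0 0.004;0 0.034 -0.0275 0 0.004;0 0.044 -0.0325 0 0.004'; python3 -c "
from h import *
go()"
```

```text
clock: 5.6
position: [0.5208, 0.1265, 0.4037]
ee_rot: [-2.476, -1.931, -0.003]
force: [-4.4, 6.5, 5.4]
width: 0.099
gripper_force: 19.9
grasp [0.5209 0.1269 0.2447] tilt -1.0 roll -0.0 t 5.6 F [-4.4  6.5  5.4] w 0.0091 gf 19.9
```

```bash
python3 -m inch '0 0.01 -0.0045 0 0.004;0 0.0205 -0.0075 0 0.004;0 0.031 -0.01 0 0.004;0 0.0405 -0.0115 0 0.004;0 0.048 -0.012 0 0.004'; python3 -c "
from h import *
go()"
```

```text
clock: 6.1
position: [0.5681, 0.1146, 0.4159]
ee_rot: [-2.477, -1.931, -0.006]
force: [-1.6, 5.4, 4.5]
width: 0.098
gripper_force: 20.1
grasp [0.5685 0.1152 0.2569] tilt -1.0 roll -0.001 t 6.1 F [-1.6  5.4  4.5] w 0.009 gf 20.1
```

```bash
python3 -m inch '0 0.005 0 0 0.004;0 0.01 0 0 0.004;0 0.015 0 0 0.004;0 0.02 0.0005 0 0.004;0 0.025 0.001 0 0.004'; python3 -m inch '0 0.004 0.0005 0 0.004;0 0.008 0.001 0 0.004;0 0.012 0.001 0 0.004;0 0.015 0.0015 0 0.004;0 0.017 0.002 0 0.004'; python3 -c "
from h import *
go()"
```

```text
clock: 6.6
position: [0.5922, 0.1089, 0.4151]
ee_rot: [-2.477, -1.931, -0.008]
force: [-1.3, 7.5, 4.3]
width: 0.097
gripper_force: 20.1
clock: 7.1
position: [0.6067, 0.1056, 0.4131]
ee_rot: [-2.473, -1.931, -0.001]
force: [-19.1, 6.4, 18.4]
width: 0.103
gripper_force: 19.9
grasp [0.6064 0.1062 0.2541] tilt -1.0 roll 0.001 t 7.1 F [-19.1   6.4  18.4] w 0.0094 gf 19.9
```

The force rose to -19 N along x with θ near 1.75, so the cover is on its stop. I'll ease off, release and lift.

```bash
python3 -m inch '0 -0.001 -0.001 0 0.004;0 -0.002 -0.002 0 0.004;0 -0.002 -0.002 0 0.045;0 -0.002 -0.002 0 0.045;0 -0.002 -0.002 0 0.045'; python3 -m inch '0 0 -0.015 0 0.045;0 0 -0.04 0 0.045;0 0 -0.06 0 0.045;0 0 -0.06 0 0.045'; python3 - <<'E'
from h import *
G=MAG-.155*EY; go(G+[0,0,.2])
ims=[arm.get_image(c)[:,:,::-1] for c in("top","side")]
cv2.imwrite("pics/c3.png",np.hstack([cv2.resize(i[130:340,170:450],(400,300)) for i in ims]))
for c in("top","side"):
  for n in("cover_bar","pull_grip","mark"): print(c,n,[(round(r["conf"],2),np.round(r["point"],1).tolist()) for r in arm.place_of(c,n)])
E
```

```text
clock: 7.6
position: [0.6068, 0.1026, 0.4133]
ee_rot: [2.479, 1.927, 0.001]
force: [0.3, 1.1, 0.6]
width: 0.311
gripper_force: 0.0
clock: 8.0
position: [0.607, 0.1033, 0.476]
ee_rot: [2.478, 1.927, 0.007]
force: [0.5, 0.1, 0.7]
width: 0.49
gripper_force: 0.0
grasp [0.6079 0.1034 0.317 ] tilt -1.0 roll -0.003 t 8.0 F [0.5 0.1 0.7] w 0.045 gf 0.0
[-0.1521 -0.0754  0.1163]
top cover_bar []
top pull_grip []
top mark [(0.56, [288.5, 413.3])]
side cover_bar [(0.69, [248.5, 262.4])]
side pull_grip [(0.82, [259.6, 271.1])]
side mark [(0.88, [330.4, 276.3]), (0.59, [353.7, 213.5])]
```

View pics/c3.png

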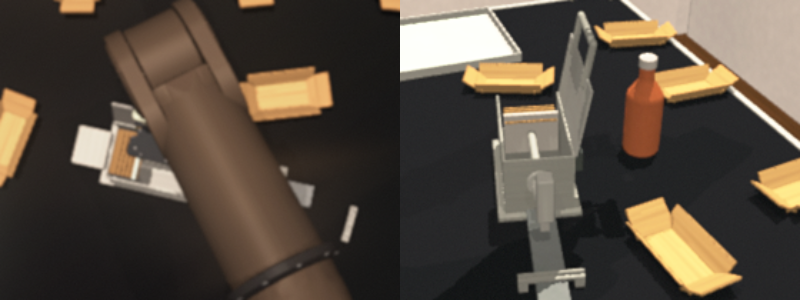

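The side crop shows the cover standing open at about full-image (375,185) and resting past upright. The bottle and boats have not moved, and the grip block is at (260,271). Next, move above the block.

```bash
python3 -m inch '-0.154 -0.074 0 0 0.06;-0.154 -0.074 0 0 0.06;-0.154 -0.074 0 0 0.06;-0.154 -0.074 0 0 0.06;-0.154 -0.074 0.05 0 0.06'; python3 - <<'E'
from h import *
for q in((259,272),(259.6,271.1)): print(atz("side",q,.105))
im=arm.get_image("side");
print([(round(r["conf"],2),np.round(r["point"],1).tolist(),atz("side",r["point"],.105).round(4)) for r in arm.place_of("side","pull_grip")])
go((.4985,-.028,.15),(.4985,-.028,.102))
E
```

```text
clock: 8.9
position: [0.4973, -0.0304, 0.427]
ee_rot: [2.478, 1.918, 0.01]
force: [1.8, 0.1, -0.5]
width: 0.658
gripper_force: 0.0
[ 0.50049695 -0.02685645  0.105     ]
[ 0.49837147 -0.02796014  0.105     ]
[(0.88, [259.3, 273.2], array([ 0.5023, -0.0284,  0.105 ]))]
grasp [ 0.4933 -0.0293  0.2593] tilt -1.0 roll -0.004 t 9.0 F [-1.   0.2  0.7] w 0.06 gf 0.0
[0.0028 0.0055 0.1092]
[0.0029 0.0059 0.1572]
```

```bash
python3 -m inch '0.002 0.006 0.05 0 0.06;0.002 0.006 0.09 0 0.06;0.002 0.006 0.12 0 0.06;0.002 0.006 0.12 0 0.06'; python3 - <<'E'
from h import *
im=arm.get_image("side")[:,:,::-1]
cv2.imwrite("pics/c4.png",cv2.resize(im[180:360,190:370],(600,600),interpolation=2))
go((.499,-.028,.102))
E
```

```text
clock: 9.4
position: [0.5026, -0.027, 0.3002]
ee_rot: [-2.475, -1.928, 0.007]
force: [0.2, -0.1, -0.3]
width: 0.656
gripper_force: 0.0
grasp [ 0.5029 -0.0267  0.1434] tilt -1.0 roll -0.001 t 9.45 F [ 0.2  0.5 -0.3] w 0.0599 gf 0.0
[-0.0022 -0.0034  0.0414]
```

View pics/c4.png

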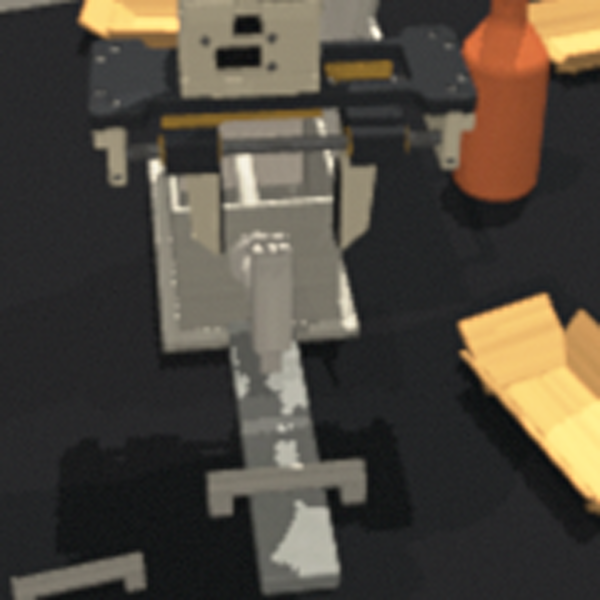

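The fingers (crop tips at (210,245) and (350,245)) straddle the block (crop (272,250)), about 4 mm too far right. I'll descend with that correction and close.

```bash
python3 -m inch '-0.002 -0.004 0.02 0 0.06;-0.002 -0.004 0.04 0 0.06;-0.002 -0.004 0.042 0 0.06;-0.002 -0.004 0.042 0 0.06'; python3 -m inch '0 0 0 0 0.015;0 0 0 0 0.015;0 0 0 0 0.015;0 0 0 0 0.015;0 0 0 0 0.015' 40;  python3 -c "
from h import *
go()"
```

```text
clock: 9.85
position: [0.4998, -0.0279, 0.2623]
ee_rot: [2.478, 1.929, 0.002]
force: [0.2, 0.1, -0.5]
width: 0.654
gripper_force: 0.0
clock: 10.35
position: [0.4984, -0.0282, 0.2606]
ee_rot: [-2.479, -1.929, 0.002]
force: [-15.6, 4.3, 12.2]
width: 0.269
gripper_force: 7.8
grasp [ 0.4982 -0.0282  0.1016] tilt -1.0 roll -0.002 t 10.35 F [-15.6   4.3  12.2] w 0.0247 gf 7.8
```

```bash
python3 -m inch '0 -0.002 0 0 0.015;0 -0.002 0 0 0.015;0 -0.002 0 0 0.015';  python3 -c "
from h import *
go()"
```

```text
clock: 10.65
position: [0.4969, -0.0278, 0.2605]
ee_rot: [2.479, 1.93, -0.0]
force: [2.0, -1.5, -2.4]
width: 0.236
gripper_force: 40.0
grasp [ 0.4969 -0.0278  0.1015] tilt -1.0 roll -0.002 t 10.65 F [ 2.  -1.5 -2.4] w 0.0216 gf 40.0
```

```bash
python3 -m inch '-0.01 0 0 0 0.015;-0.02 0 0 0 0.015;-0.03 0 0 0 0.015;-0.042 0 0 0 0.015;-0.054 0 0 0 0.015';python3 -m inch '-0.006 0 0 0 0.015;-0.006 0 0 0 0.015';  python3 - <<'E'
from h import *
go()
im=arm.get_image("side")[:,:,::-1]
cv2.imwrite("pics/c5.png",cv2.resize(im[230:370,220:340],(686,800)[::1] if 0 else (514,600),interpolation=2))
for n in("pull_grip","mark"): print(n,[(round(r["conf"],2),np.round(r["point"],1).tolist()) for r in arm.place_of("side",n)])
E
```

```text
clock: 11.15
position: [0.4848, -0.0792, 0.2605]
ee_rot: [-2.477, -1.932, -0.007]
force: [9.6, 5.8, -12.8]
width: 0.235
gripper_force: 39.9
clock: 11.35
position: [0.4833, -0.0856, 0.2605]
ee_rot: [2.479, 1.93, 0.006]
force: [9.1, 6.8, -11.9]
width: 0.239
gripper_force: 39.9
grasp [ 0.4838 -0.0852  0.1015] tilt -1.0 roll -0.002 t 11.35 F [  9.1   6.8 -11.9] w 0.022 gf 39.9
pull_grip [(0.91, [280.6, 278.3])]
mark [(0.97, [328.4, 274.8]), (0.71, [353.8, 215.5]), (0.7, [396.9, 262.8]), (0.24, [280.7, 274.7])]
```

View pics/c5.png

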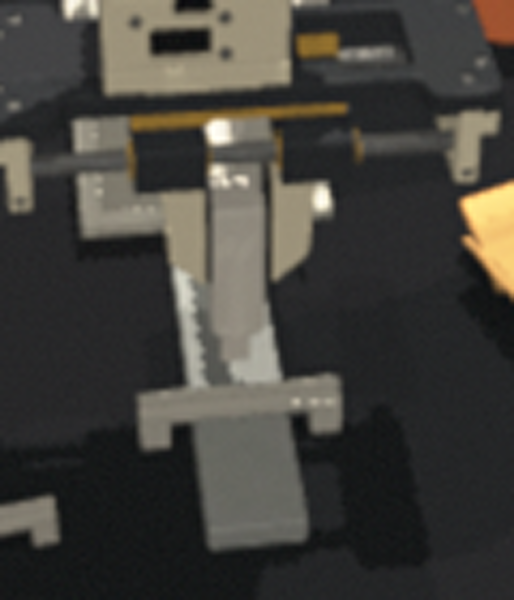

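```bash
python3 - <<'E'
from h import *
def f(n,p): print(n,p.round(4),"mx",round(p@EX,4),"my",round(p@EY,4))
f("grip side",atz("side",(280.6,278.3),.105))
f("grip home side",atz("side",(259.3,272.1),.105));f("grip home top",atz("top",(256,342),.105))
for r in(315,317,319): f(f"tip{r}",atz("side",(r,275.1),.027))
for q in((329,274),(330.4,276.3),(328.4,274.8)): f("mark side",atz("side",q,0))
f("mark top",atz("top",(262,365),0)); f("mark top sil",atz("top",(264,365),.02))
for r in(318,320,322,324): f(f"ridge{r}",atz("side",(r,276),.023))
im=arm.get_image("side")[:,:,::-1]
g=cv2.cvtColor(im,6)
print("col262-264",np.c_[range(312,338),g[312:338,258:262].mean(1),g[312:338,272:278:2],g[312:338,290:293].mean(1)].round().astype(int).tolist())
cv2.imwrite("pics/c6.png",cv2.resize(im[295:340,245:305],(800,600),interpolation=2))
E
```

```text
grip side [ 0.491  -0.0865  0.105 ] mx 0.4973 my 0.0357
grip home side [ 0.5004 -0.0277  0.105 ] mx 0.4921 my 0.0949
grip home top [ 0.4977 -0.0283  0.105 ] mx 0.4896 my 0.0937
tip315 [ 0.4848 -0.0879  0.027 ] mx 0.4916 my 0.0329
tip317 [ 0.4832 -0.0925  0.027 ] mx 0.4912 my 0.028
tip319 [ 0.4816 -0.097   0.027 ] mx 0.4907 my 0.0232
mark side [ 0.4803 -0.0948  0.    ] mx 0.4889 my 0.025
mark side [ 0.4831 -0.0993  0.    ] mx 0.4927 my 0.0213
mark side [ 0.4821 -0.0939  0.    ] mx 0.4905 my 0.0263
mark top [ 0.484  -0.0989  0.    ] mx 0.4935 my 0.0219
mark top sil [ 0.4785 -0.0962  0.02  ] mx 0.4875 my 0.0233
ridge318 [ 0.4852 -0.0916  0.023 ] mx 0.4929 my 0.0293
ridge320 [ 0.4836 -0.0962  0.023 ] mx 0.4924 my 0.0245
ridge322 [ 0.482  -0.1007  0.023 ] mx 0.492 my 0.0197
ridge324 [ 0.4804 -0.1052  0.023 ] mx 0.4915 my 0.015
col262-264 [[312, 34, 132, 136, 136, 37], [313, 34, 119, 150, 150, 37], [314, 33, 99, 166, 167, 36], [315, 34, 90, 171, 172, 36], [316, 34, 89, 171, 174, 31], [317, 34, 86, 148, 172, 51], [318, 32, 84, 129, 149, 130], [319, 34, 94, 116, 120, 139], [320, 64, 121, 123, 121, 125], [321, 120, 127, 123, 124, 123], [322, 131, 124, 122, 124, 135], [323, 124, 127, 126, 129, 196], [324, 125, 131, 130, 130, 170], [325, 130, 127, 127, 128, 110], [326, 129, 121, 122, 119, 72], [327, 123, 105, 109, 100, 53], [328, 104, 100, 104, 99, 47], [329, 80, 102, 102, 104, 43], [330, 70, 102, 103, 102, 36], [331, 69, 103, 103, 102, 27], [332, 68, 103, 103, 102, 27], [333, 69, 101, 103, 100, 30], [334, 49, 102, 101, 103, 26], [335, 25, 102, 102, 102, 23], [336, 22, 100, 102, 102, 23], [337, 23, 102, 101, 103, 24]]
```

View pics/c6.png

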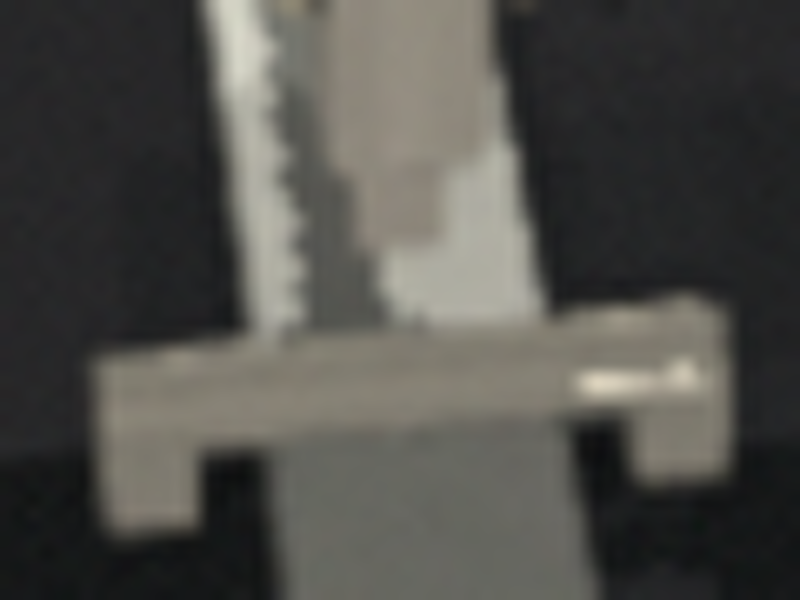

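The pointer tip is at about side (313.5,275). The ridge at that column is at about row 321 (saddle rows 319.6 to 327.3), so roughly 13 mm remain.

```bash
python3 -m inch '-0.004 0 0 0 0.015;-0.009 0 0 0 0.015;-0.013 0 0 0 0.015;-0.013 0 0 0 0.015;-0.013 0 0 0 0.015';  python3 - <<'E'
from h import *
go()
s=arm.observe()
im=arm.get_image("side")[:,:,::-1]
cv2.imwrite("pics/c7.png",cv2.resize(im[295:340,245:305],(800,600),interpolation=2))
for n in("pull_grip","mark"):
  for r in arm.place_of("side",n)[:1]:
    p=atz("side",r["point"],.105 if n[0]=="p" else 0);print(n,np.round(r["point"],1),p.round(4),"my",round(p@EY,4))
print("tcp my",s["position"]@EY)
E
```

```text
clock: 12.05
position: [0.4806, -0.0971, 0.2605]
ee_rot: [2.477, 1.932, 0.008]
force: [11.3, 7.3, -13.8]
width: 0.237
gripper_force: 39.9
grasp [ 0.4813 -0.0966  0.1015] tilt -1.0 roll -0.0 t 12.05 F [ 11.3   7.3 -13.8] w 0.0218 gf 39.9
pull_grip [282.4 276.1] [ 0.4859 -0.0895  0.105 ] my 0.0315
mark [353.9 212.4] [ 0.3626 -0.1121  0.    ] my -0.0205
tcp my 0.022890001325190812
```

View pics/c7.png

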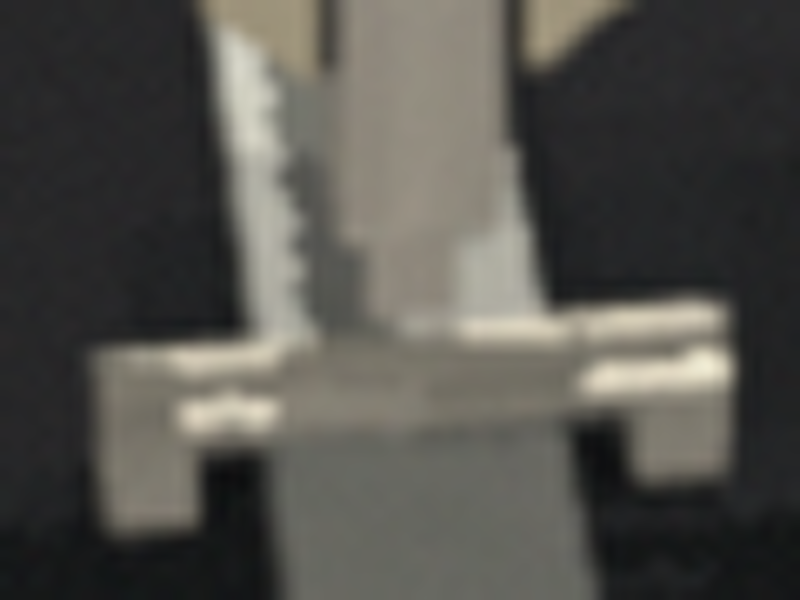

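```bash
python3 -m inch '-0.001 0 0 0 0.015;-0.0025 0 0 0 0.015;-0.0025 0 0 0 0.015;-0.0025 0 0 0 0.015';  python3 - <<'E'
from h import *
go()
im=np.mean([arm.get_image("side").astype(float) for _ in range(4)],0).astype(np.uint8)[:,:,::-1]
cv2.imwrite("pics/c8.png",cv2.resize(im[302:336,250:302],(800,523),interpolation=0))
E
```

```text
clock: 12.6
position: [0.4801, -0.0994, 0.2605]
ee_rot: [2.477, 1.932, 0.008]
force: [10.8, 7.8, -12.7]
width: 0.239
gripper_force: 39.9
grasp [ 0.4808 -0.0989  0.1015] tilt -1.0 roll 0.0 t 12.6 F [ 10.8   7.8 -12.7] w 0.0219 gf 39.9
```

View pics/c8.png

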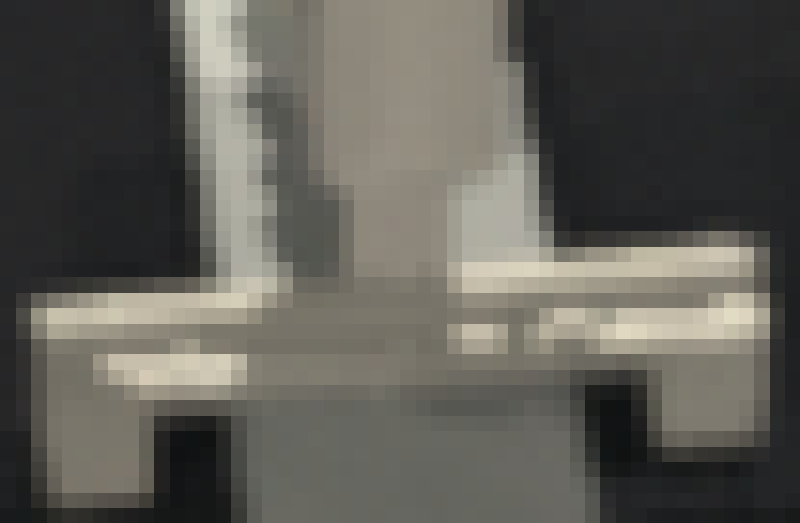

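The blade's lower edge is at about side (320,276). The ridge top is at about row 321.4, so with the 4 mm height gap (about 1.6 rows) the pointer stands over it. The magazine-frame numbers agree (0.0212 for both).

```bash
python3 -m inch '0 0 0 0 0.015;0 0 0 0 0.015;0 0 0 0 0.015'; python3 -c "
from cell import arm
print(arm.sign_off())"
```

```text
clock: 13.1
position: [0.4801, -0.0993, 0.2605]
ee_rot: [2.477, 1.932, 0.008]
force: [11.0, 7.2, -14.5]
width: 0.235
gripper_force: 39.9
the job is handed in; nothing more can be done
None
```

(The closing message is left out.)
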